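# Open the tester's battery cover with the pin tool

## Task

The tester lies battery side up with its cover latched. Take the pin tool (the tall one with the square handle) from the stand, hold the recessed release in the cover down with its pin and, still holding it down, push the cover out until it is fully open; then put the pin tool back upright in the hole it came from. Only the pin may work on the tester, the gripper must not touch it, and the nut driver stays in its hole.

Things in the scene. Friction and masses are not known exactly. Their poses are not given: they have to be found in the camera images.
- tester: Portable tester, a flat black case 120 x 84 x 36 mm (corner bumpers 38 mm high) lying face down, fixed to the bench. Origin: centre of its underside, on the bench; x along its length, y across, z up. The grey battery cover, 100 x 56 mm, lies flush in its top (36 mm above the bench) and slides straight towards the tester's -x end, which is open and looks roughly towards the robot.
- recess (a point): Centre of the mouth of the square release recess in the cover, level with the cover's top, 36 mm above the bench; 20 mm towards +x from the tester's centre while the cover is shut. It moves with the cover; axes as the tester's. The hole is 18 mm square with a bevel that widens it to 24 mm at the top. The white spring-loaded release fills it 6 mm down.
- release (a joint): How far the release is pressed down in its recess, in m: 0 up, 0.006 fully down. It springs back up (1.5 N to start, 3.5 N fully down). The cover is free to slide only while it is pressed more than about 0.004; it travels with the cover.
- cover (a joint): How far the cover has slid out towards the tester's -x, in m: 0 shut and latched, 0.045 fully open at its stop. It stays where it is left; sliding takes 1 to 2 N, by the pin against the wall of the recess.
- pin_tool: Pin tool standing upright in one of the two holes of the stand. Origin: the tip of its pin, on its axis; z points up along the tool to the handle, x and y are square to the handle's sides. From the tip up: steel pin 8 mm in diameter and 44 mm long, steel collar 32 mm in diameter and 6 mm high (44 to 50 mm), then a black square handle 20 x 20 mm, 62 mm high (50 to 112 mm). 90 g.
- nut_driver: Bystander: nut driver standing in the other hole of the stand, with a shorter round knob handle, 38 mm at its widest, 93 mm from tip to top. Origin at its tip, z up. To be left there. Overhead, behind the work, hangs a lamp's head, its underside 510 mm above the bench, over world x 0.63 to 0.74, y -0.25 to 0: keep the wrist clear of it, above all when swinging in from the right.
- tool_stand: Aluminium tool stand, a bridge 108 x 50 mm, 52 mm high, fixed to the bench. Origin: centre of its underside; x along its length, roughly away from the robot. Two holes 16 mm in diameter, bevelled to 22 mm at the top, at 32 mm either way from the centre along x; a tool's collar rests on the top, so a seated tool's tip is 8 mm above the bench. The pin tool starts in either hole.

How it is judged:
By the outcome, as a careful person would: the job done as asked, in the order asked, and still so for the second after the job is handed in, with the robot touching nothing.
It also fails if it takes over 51 s, if anything falls off the work surface, if the arm or the gripper's body presses on something with over 40 N, if the wrist force passes 120 N, or if a joint passes its speed limit or range.

## Robot

A 6-joint arm with a two-finger parallel gripper is mounted at the origin on a cart in front of the work surface, level with it; the furniture and walls round the work are solid. World frame = base frame: x ahead of the robot, y to its left, z up, the work surface at z = 0. Lengths are in mm, angles in rad, forces in N, time in s.
With the tool pointing down it reaches from about 400 to 925 mm from the base axis. Payload 12.5 kg.
Tool frame: the origin (TCP) lies at the very end of the fingers, on their centre line; the grasp point (between the pads) lies 19 mm behind it (ctrl.grip_point_offset is the distance from the TCP to the grasp point, in mm); z points along the fingers, y is the direction in which the jaws open and shut (so a half turn about z gives the same grasp; the last joint's range is limited). The gripper opens to 95 mm and grips with 3 to 60 N. Pads are 20 mm wide; open, the fingers measure 119 mm over their backs; the gripper's body (75 mm by 180 mm) begins 59 mm behind the grasp point.
Start: joints at [1.067, 0.491, 1.559, -0, 1.092, -0.106], TCP at [242.106, 576.225, 178.861] pointing down, gripper open.
Joint ranges: [-3.1, 3.1], [-0.84, 2.19], [0.05, 2.79], [-1.13, 4.28], [0.06, 2.93], [-2.69, 2.69]. Speed limits (rad/s): [2.22, 2.22, 2.79, 3.14, 3.14, 3.14].

## Interface

Orientations are given as a rotation vector (axis times angle).
In Python, from workcell import readout, optics, job, ctrl gives the robot as it stands. The module is installed in compiled form; this text tells all that it offers.
- The arm moves only by the tool play_rows, never from a script. Its arguments are lists of equal length, an entry for each row: "hand": the gripper's target within -1 to 1 (fully open at 1, half-way at 0, shut at -1); "offset": the shift along the world's x, y, z each as a share of 500 mm, from -1 to 1, a list of three; "delta_rot": the turn, a rotation vector about the world's x, y, z each as a share of 45 degrees, from -1 to 1, a list of three. A call has 1 to 5 rows; each row is the pose to reach, as a shift and turn from the pose measured when the call began; what a row does not reach only later rows make up. A row lasts 1/12 s, in which the tool goes at most 41.7 mm and 7.16 degrees, less where a joint would pass 70% of its speed; a pose out of reach is approached as far as the arm can. A call with a number of a shift or a turn outside -1 to 1 is refused whole. A call with a gripper value outside its range is refused whole. The fingers move at their own pace and stop on an object; "newtons" is the grip in N (left out, the last holds). Time passes only in rows, so rows that repeat a pose let the fingers close. It gives the time, the measured TCP pose, the force and the opening at its end, in the units of the state.
- readout.sense(): the state, without advancing time (a new reading comes with each control period).
- optics.snapshot(name): name is "side" or "top"; returns the picture (400x640x3 uint8, blue, green, red); there is no depth.
- optics.camera_info(name): a dict with "camera_matrix" (3x3 intrinsics, pixels), "T" (4x4, takes a point from camera to world coordinates). Camera axes: x right, y up, looking along -z (the intrinsics and any distortion apply to the point x, -y, -z); pixel columns grow to the right and rows downward; lengths in mm; the calibration is good to about 2 mm. A picture is of the moment at which its call begins. camera_info takes no time and is no camera call.
- job.hand_in(): hands the job in, once; it reports no verdict.
The state is a dict: "clock": time; "joint_positions": joint angles; "joint_velocities": joint speeds; "joint_torque": joint torques, N m; "tool_pos": TCP position; "orientation": TCP orientation; "contact_force": force on the tool from outside, world axes, zero at the start; "ft_torque": the same for the moment, N m; "finger_gap": finger opening in mm.
Only numpy, scipy, OpenCV 4.12 (cv2) and the standard library are available. Lean on these libraries where they do the work, as an engineer would, in place of code of your own. Each camera call takes 0.05 s, during which the arm holds its last target.

## Working session

There is one attempt and no reset: what is moved stays moved. The work goes in short steps, Python scripts to look and compute and a tool call to move; the robot and the scene stay as the last step left them, time stands still between calls to the robot, and variables do not carry over. Pictures are saved under pics/ and viewed, and the job is handed in when it is done.

Besides the shell and the picture viewer there is one more tool, called after "Request:" in YAML: its name, and indented under it one key for each argument. play_rows: Moves the arm, as the interface text tells. Its arguments: {"type":"object","properties":{"hand":{"type":"array","items":{"type":"number"}},"offset":{"type":"array","items":{"type":"array","items":{"type":"number","minimum":-1,"maximum":1}}},"delta_rot":{"type":"array","items":{"type":"array","items":{"type":"number","minimum":-1,"maximum":1}}},"newtons":{"type":"number"}},"required":["hand","offset","delta_rot"]}

```bash
mkdir -p pics; python3 - <<'E'
from workcell import readout, optics, job, ctrl
import cv2,numpy as np
print(readout.sense()); print(ctrl.grip_point_offset)
for n in("side","top"):
    i=optics.camera_info(n); print(n,i)
    cv2.imwrite(f"pics/{n}0.png",optics.snapshot(n))
E
```

```text
{'clock': 0.0, 'joint_positions': array([ 1.06740067e+00,  4.91580741e-01,  1.55946187e+00, -7.87991833e-06,
        1.09170508e+00, -1.05600171e-01]), 'joint_velocities': array([-8.49911459e-04, -7.16689174e-04,  5.93050941e-05, -8.24555913e-04,
       -8.37216793e-04, -1.52179044e-03]), 'joint_torque': array([-1.97860652e-03, -6.12618971e+01, -2.58176547e+01,  6.93080225e-02,
        4.82662779e-02, -5.40854410e-05]), 'tool_pos': array([241.95603287, 575.9484776 , 178.24434096]), 'orientation': array([-6.20671119e-01, -3.07932378e+00,  1.73396728e-03]), 'contact_force': array([-0.56397525, -0.5968166 , -0.53199595]), 'ft_torque': array([0.00843544, 0.03768321, 0.00557572]), 'finger_gap': 94.96235019738535}
18.8
side {'camera_matrix': array([[437.36090694,   0.        , 319.87038563],
       [  0.        , 437.36090694, 201.07565347],
       [  0.        ,   0.        ,   1.        ]]), 'T': array([[ 9.99207007e-01, -7.62876830e-03,  3.90788763e-02,
         5.39140579e+02],
       [ 3.64620776e-02,  5.69618046e-01, -8.21100359e-01,
        -7.58099205e+02],
       [-1.59960488e-02,  8.21874129e-01,  5.69444503e-01,
         5.55680669e+02],
       [ 0.00000000e+00,  0.00000000e+00,  0.00000000e+00,
         1.00000000e+00]])}
top {'camera_matrix': array([[414.22451077,   0.        , 315.04165285],
       [  0.        , 414.22451077, 201.02221846],
       [  0.        ,   0.        ,   1.        ]]), 'T': array([[ 1.32275092e-01,  9.64340793e-01, -2.29238162e-01,
         3.37119972e+02],
       [-9.91201015e-01,  1.27548076e-01, -3.53841299e-02,
        -6.55644045e+01],
       [-4.88347342e-03,  2.31901538e-01,  9.72727006e-01,
         8.77412964e+02],
       [ 0.00000000e+00,  0.00000000e+00,  0.00000000e+00,
         1.00000000e+00]])}
```

View pics/side0.png

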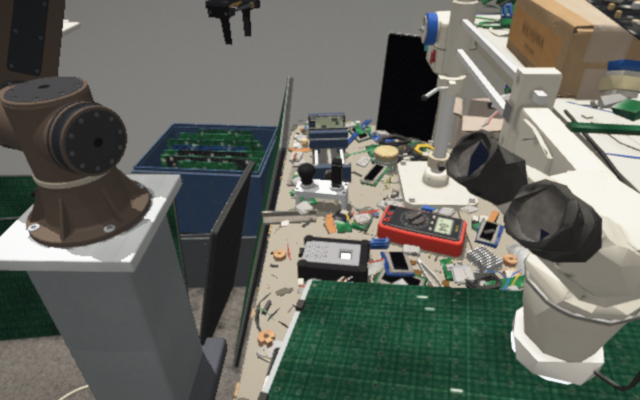

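View pics/top0.png

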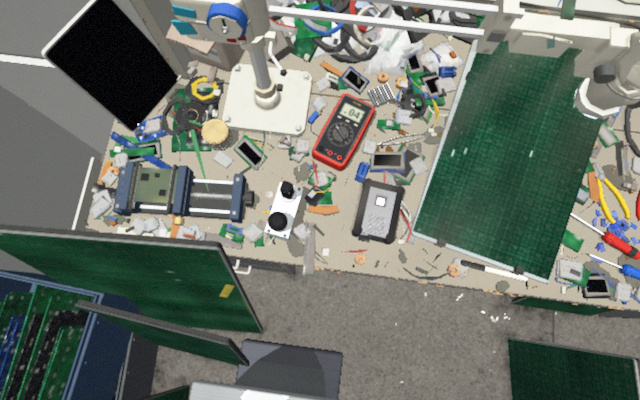

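```bash
python3 - <<'E'
import cv2
a=cv2.imread("pics/top0.png")[160:260,240:430]; cv2.imwrite("pics/t1.png",cv2.resize(a,None,fx=4,fy=4,interpolation=cv2.INTER_CUBIC))
a=cv2.imread("pics/side0.png")[140:290,280:400]; cv2.imwrite("pics/s1.png",cv2.resize(a,None,fx=4,fy=4,interpolation=cv2.INTER_CUBIC))
E
```

```text
(no output)
```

View pics/t1.png

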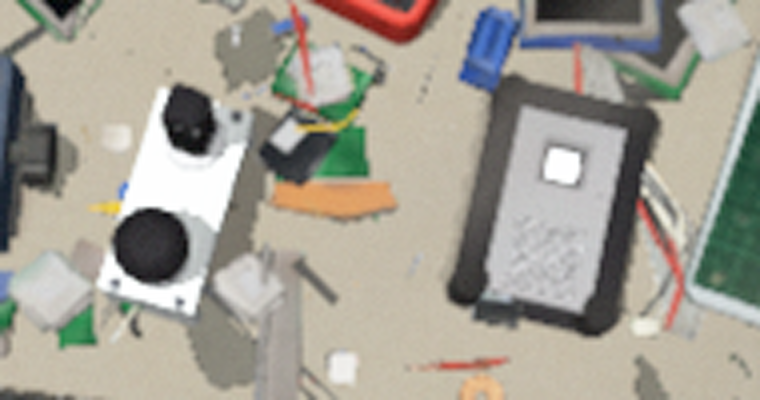

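View pics/s1.png

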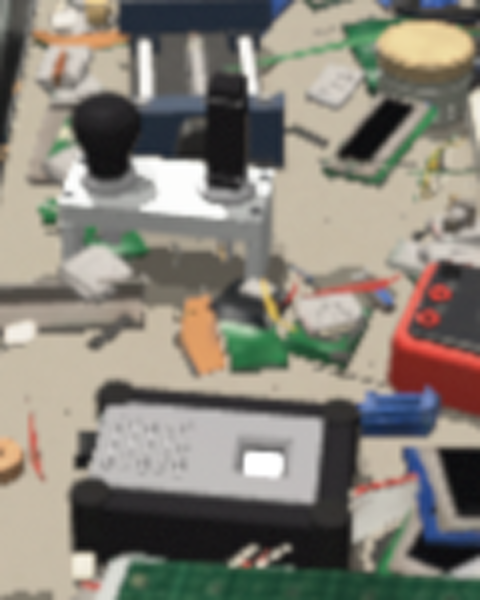

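```bash
cat > h.py <<'E'
import numpy as np,cv2
from workcell import readout, optics, job, ctrl
def ray(n,uv):
    i=optics.camera_info(n);K=i["camera_matrix"];T=i["T"]
    u,v=uv; d=np.array([(u-K[0,2])/K[0,0],-(v-K[1,2])/K[1,1],-1.]); return T[:3,3],T[:3,:3]@d
def onz(n,uv,z):
    o,d=ray(n,uv); return o+d*(z-o[2])/d[2]
def tri(a,b):
    o1,d1=ray("side",a);o2,d2=ray("top",b)
    s=np.linalg.lstsq(np.c_[d1,-d2],o2-o1,rcond=None)[0]
    p,q=o1+s[0]*d1,o2+s[1]*d2
    return (p+q)/2,np.linalg.norm(p-q)
def proj(n,p):
    i=optics.camera_info(n);K=i["camera_matrix"];T=i["T"]
    c=T[:3,:3].T@(np.array(p)-T[:3,3]); return np.array([K[0,0]*c[0]/-c[2]+K[0,2],K[1,1]*-c[1]/-c[2]+K[1,2]])
E
cat > m.py <<'E'
from h import *
for n,sr,sc,mr in(("top",(270,305,180,242),None,(350,405,175,245)),("side",(294,350,178,196),None,(296,370,235,282))):
    im=cv2.imread(f"pics/{n}0.png")
    def mask(f,box):
        x0,x1,y0,y1=box; m=np.zeros(im.shape[:2],np.uint8); s=im[y0:y1,x0:x1].astype(int); m[y0:y1,x0:x1]=f(s)*255
        k,l,st,ce=cv2.connectedComponentsWithStats(m); 
        j=1+st[1:,4].argmax(); return (l==j).astype(np.uint8),st[j],ce[j]
    def rect(m,z,lab):
        c=np.vstack(cv2.findContours(m,0,2)[0]).reshape(-1,2)
        P=np.array([onz(n,p,z)[:2] for p in c],np.float32); r=cv2.minAreaRect(P); print(n,lab,np.round(r[0],1),np.round(r[1],1),round(r[2],1)); print(np.round(cv2.boxPoints(r)).tolist())
    lo=lambda s:s.min(2); rng=lambda s:s.max(2)-s.min(2)
    m,st,ce=mask(lambda s:lo(s)>215,sr); print(st); rect(m,52,"stand")
    m,st,ce=mask(lambda s:(lo(s)>120)&(rng(s)<22),mr); print(st); rect(m,36,"cover")
    m,st,ce=mask(lambda s:lo(s)>225,mr); print(st,ce,onz(n,ce,30)); rect(m,30,"release")
E
python3 m.py
```

```text
[270 182  31  36 464]
top stand [525.3  23. ] [51.1 68.8] 81.7
[[488.0, 3.0], [556.0, -7.0], [563.0, 43.0], [495.0, 53.0]]
[ 361  186   36   52 1320]
top cover [ 528.5 -167.6] [ 57.2 105.1] 83.8
[[473.0, -190.0], [578.0, -202.0], [584.0, -145.0], [479.0, -134.0]]
[376 197   9   9  62] [380.12903226 201.11290323] [ 554.5659991  -170.35835942   30.        ]
top release [ 554.5 -170.5] [17.2 16.3] 83.0
[[545.0, -178.0], [562.0, -180.0], [564.0, -163.0], [547.0, -161.0]]
[314 180  23  14 195]
side stand [512.5  23.2] [40.7 57.1] 8.8
[[488.0, 48.0], [497.0, -8.0], [537.0, -2.0], [528.0, 55.0]]
[ 301  241   60   25 1191]
side cover [ 528.7 -168.4] [ 57.  102.6] 83.6
[[475.0, -191.0], [577.0, -202.0], [583.0, -146.0], [481.0, -134.0]]
[341 253  10   6  53] [345.13207547 255.64150943] [ 554.44169899 -170.52091274   30.        ]
side release [ 555.1 -170.1] [16.3 13.3] 1.1
[[547.0, -164.0], [547.0, -177.0], [563.0, -177.0], [563.0, -163.0]]
```

```bash
python3 - <<'E'
from h import *
f=lambda c,o:(c[0]/4+o[0]-.375,c[1]/4+o[1]-.375)
for c in((160,86),(254,110),(195,320),(97,290)): print("top",np.round(onz("top",f(c,(240,160)),52)))
for c in((60,200),(85,152),(275,170),(268,218)): print("side",np.round(onz("side",f(c,(280,140)),52)))
a=cv2.imread("pics/top0.png")[170:250,255:315]; b=cv2.imread("pics/side0.png")[145:215,285:355]
cv2.imwrite("pics/z1.png",np.hstack([cv2.resize(a,(450,600),interpolation=cv2.INTER_CUBIC)])); cv2.imwrite("pics/z2.png",cv2.resize(b,(600,600),interpolation=cv2.INTER_CUBIC))
E
```

```text
top [564.  43.  52.]
top [558.  -7.  52.]
top [446.   7.  52.]
top [454.  58.  52.]
side [450.  10.  52.]
side [460.  58.  52.]
side [563.  41.  52.]
side [559.  -6.  52.]
```

View pics/z1.png

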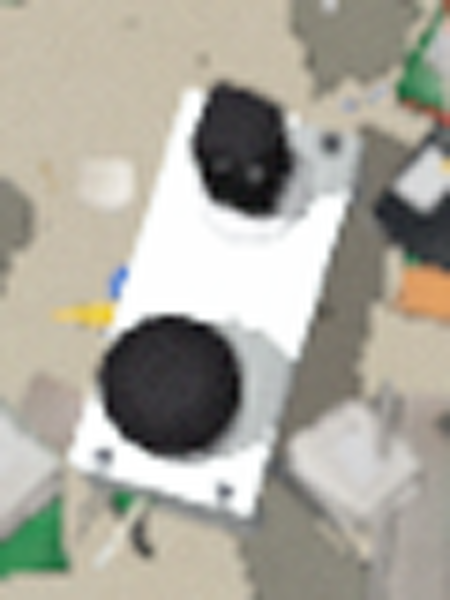

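View pics/z2.png

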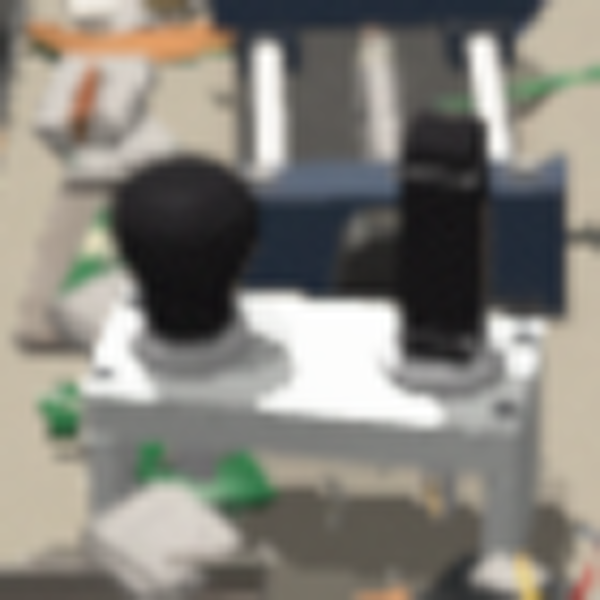

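```bash
python3 - <<'E'
from h import *
a=cv2.imread("pics/top0.png")[176:204,274:302]; b=cv2.imread("pics/side0.png")[152:194,325:353]
g=lambda x,s:np.clip(255*(cv2.resize(x,None,fx=s,fy=s,interpolation=cv2.INTER_CUBIC)/90.)**.6,0,255).astype(np.uint8)
A=g(a,14);B=g(b,14); A=cv2.copyMakeBorder(A,0,588-A.shape[0],0,0,0); cv2.imwrite("pics/z3.png",np.hstack([A,B]))
print(cv2.imread("pics/side0.png")[152:194,328:348].max(2)[::3])
E
```

```text
[[199 198 156 112  95  93  91  91  86  70  64 107 229 248 223 135  91 124
  148 167]
 [188 208 180 130 101  93  91  91  90  91  92 109 195 243 245 196 137 138
  144 140]
 [173 203 192 143  96  75  62  64  71  81  80  80 118 202 241 219 141 130
  145 176]
 [164 201 201 141  67  44  44  44  45  45  44  44  38  92 227 242 192 167
  189 194]
 [127 130 123  90  57  57  53  49  43  32  29  31  39  52 109 133 136 154
  165 148]
 [105 105 102  70  31  23  24  22  26  27  28  31  26  32  71  88  89  89
   89  83]
 [ 89  94  94  65  30  22  22  24  22  23  22  22  26  47  53  56  56  57
   56  57]
 [ 47  43  40  30  23  22  22  24  22  22  22  23  25  48  53  56  57  56
   56  57]
 [ 36  37  35  27  24  23  23  23  22  22  22  23  25  47  55  56  56  56
   56  56]
 [ 75  73  61  38  24  23  23  23  21  23  25  22  26  49  55  56  56  57
   56  58]
 [253 253 244 168  60  24  24  26  25  23  24  24  38 100 207 225 210 174
  169 192]
 [251 248 237 166  65  34  32  37  43  45  55  77  85 118 175 210 223 214
  208 187]
 [250 226 188 165 159 162 160 161 160 149 135 134 142 141 128 138 203 227
  223 179]
 [253 253 252 249 237 225 221 186 149 146 150 152 161 175 170 159 161 169
  144 135]]
```

View pics/z3.png

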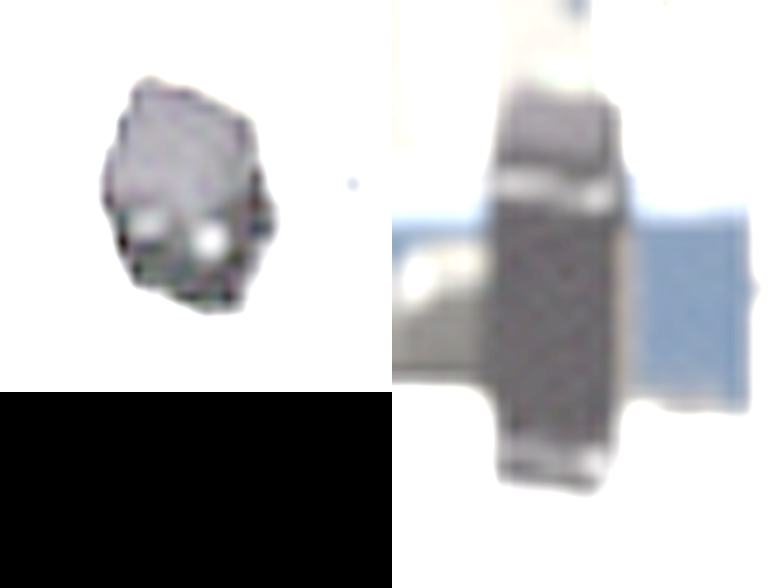

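```bash
python3 - <<'E'
from h import *
t=lambda x,y:(x/14+274-.46,y/14+176-.46)
s=lambda x,y:((x-392)/14+325-.46,y/14+152-.46)
for p in((148,80),(250,120),(106,190),(245,235)): print("top",np.round(onz("top",t(*p),120),1))
for p in((503,92),(615,95),(497,180),(608,200)): print("sidetop",np.round(onz("side",s(*p),120),1))
for p in((500,478),(600,490)): print("sidebase",np.round(onz("side",s(*p),58),1))
for z in (58,90,119): print(proj("top",(538.2,22,z)),proj("side",(538.2,22,z)))
E
```

```text
top [546.2  25.4 120. ]
top [542.4  10.9 120. ]
top [530.2  28.7 120. ]
top [526.4   9.2 120. ]
sidetop [529.3  24.  120. ]
sidetop [545.6  23.2 120. ]
sidetop [528.8  -1.6 120. ]
sidetop [544.5  -7.1 120. ]
sidebase [529.   16.7  58. ]
sidebase [544.   13.5  58. ]
[287.53573241 193.65302938] [336.65764739 184.3500378 ]
[286.40595711 189.60057835] [336.74821017 171.3141205 ]
[285.30489616 185.65112436] [336.83348865 159.03884252]
```

```bash
python3 - <<'E'
from h import *
for a,b in(((290,78),(222,240)),((290,78),(0,232)),((252,162),(222,240)),((252,162),(262,328)),((240,365),(222,240)),((240,365),(262,328)),((205,330),(262,328)),((252,162),(80,300)),((205,260),(245,362)),((252,162),(245,362)),((205,345),(245,362))): print(a,b,np.round(tri(a,b)[0]),round(tri(a,b)[1]))
print(proj("top",(242,576,179)),proj("side",(242,576,179)),proj("side",(450,400,0)))
for z in(0,150): print(proj("top",(538,22,z)),[proj("top",(400,y,0)).round() for y in(600,400,200,0)])
E
cat > c.py <<'E'
E
python3 - <<'E'
import cv2
a=cv2.imread("pics/side0.png")[60:380,120:330]; cv2.imwrite("pics/p1.png",cv2.resize(a,(394,600)))
a=cv2.imread("pics/top0.png")[200:400,0:360]; cv2.imwrite("pics/p2.png",cv2.resize(a,(800,444)))
E
```

```text
(290, 78) (222, 240) [424.  91. 259.] 40
(290, 78) (0, 232) [387. 547. 105.] 12
(252, 162) (222, 240) [385. 119.  71.] 85
(252, 162) (262, 328) [317.  34. 102.] 86
(240, 365) (222, 240) [ 365.  188. -624.] 350
(240, 365) (262, 328) [ 213.  126. -732.] 9
(205, 330) (262, 328) [ 193.   79. -476.] 78
(252, 162) (80, 300) [ 257.  511. -167.] 6
(205, 260) (245, 362) [ 174.   99. -235.] 27
(252, 162) (245, 362) [284.  56.  95.] 141
(205, 345) (245, 362) [  95.  160. -675.] 7
[-77.76677718 305.67166077] [239.70304568  51.28541567] [306.80818899 130.98705126]
[289.37141019 200.37421241] [array([ 14., 228.]), array([105., 240.]), array([197., 252.]), array([290., 265.])]
[284.02076764 181.20806522] [array([ 14., 228.]), array([105., 240.]), array([197., 252.]), array([290., 265.])]
```

View pics/p1.png

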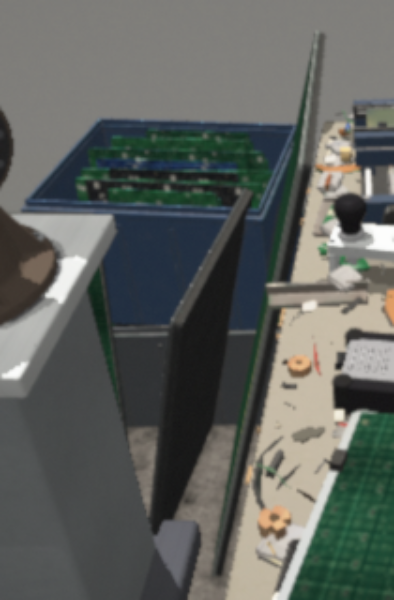

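View pics/p2.png

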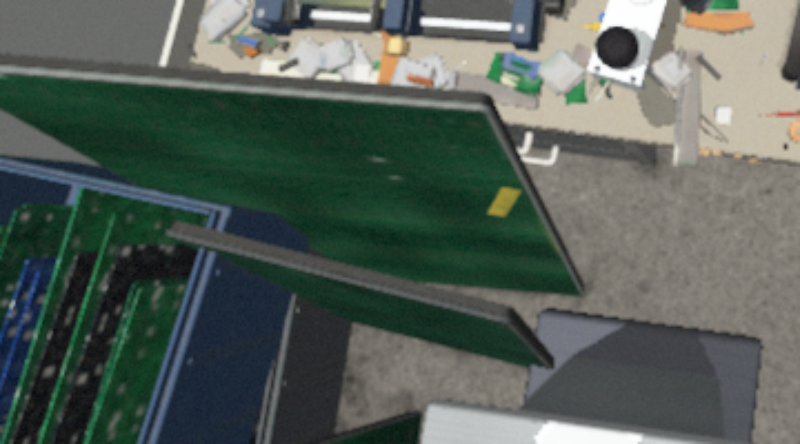

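```bash
python3 - <<'E'
from h import *
for p in((222,240),(110,236),(40,233)):
  for z in(0,50,100,150,200): 
    w=onz("top",p,z); print(p,np.round(w),proj("side",w).round())
E
python3 - <<'E'
import cv2
a=cv2.imread("pics/side0.png")[70:220,240:320]; cv2.imwrite("pics/p3.png",cv2.resize(a,(320,600),interpolation=cv2.INTER_CUBIC))
E
```

```text
(222, 240) [433. 152.   0.] [294. 176.]
(222, 240) [428. 139.  50.] [290. 160.]
(222, 240) [422. 127. 100.] [286. 143.]
(222, 240) [417. 115. 150.] [281. 125.]
(222, 240) [411. 102. 200.] [276. 106.]
(110, 236) [410. 391.   0.] [293. 132.]
(110, 236) [406. 365.  50.] [290. 120.]
(110, 236) [402. 339. 100.] [286. 107.]
(110, 236) [398. 313. 150.] [282.  92.]
(110, 236) [393. 287. 200.] [278.  76.]
(40, 233) [397. 542.   0.] [293. 111.]
(40, 233) [393. 507.  50.] [290. 101.]
(40, 233) [390. 473. 100.] [287.  89.]
(40, 233) [386. 438. 150.] [283.  76.]
(40, 233) [383. 403. 200.] [279.  62.]
```

View pics/p3.png

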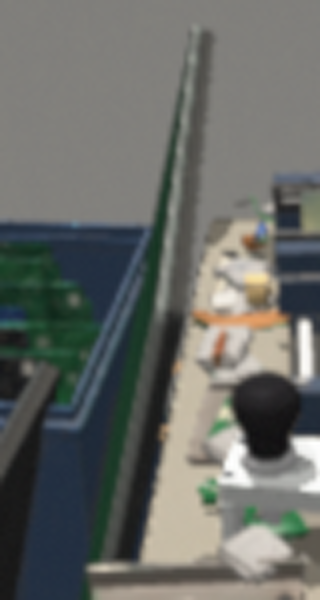

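Request:
play_rows:
  hand: [1,1,1,1,1]
  offset:
    - [0.04,-0.07,0.03]
    - [0.08,-0.14,0.06]
    - [0.12,-0.21,0.09]
    - [0.16,-0.28,0.12]
    - [0.2,-0.35,0.14]
  delta_rot:
    - [0,0,0]
    - [0,0,0.03]
    - [0,0,0.06]
    - [0,0,0.09]
    - [0,0,0.12]

```text
clock: 0.52
tool_pos: [340.0, 403.9, 247.9]
orientation: [0.472, 3.106, -0.001]
contact_force: [1.1, -0.8, 0.9]
finger_gap: 95.1
```

Request:
play_rows:
  hand: [1,1,1,1,1]
  offset:
    - [0.035,-0.07,0]
    - [0.07,-0.14,0]
    - [0.105,-0.21,0]
    - [0.14,-0.28,0]
    - [0.175,-0.35,0]
  delta_rot:
    - [0,0,0.02]
    - [0,0,0.04]
    - [0,0,0.06]
    - [0,0,0.08]
    - [0,0,0.1]

```text
clock: 0.93
tool_pos: [427.8, 227.0, 247.9]
orientation: [-0.349, -3.122, 0.001]
contact_force: [0.9, 0.3, 0.2]
finger_gap: 95.0
```

Request:
play_rows:
  hand: [1,1,1,1,1]
  offset:
    - [0.036,-0.07,0]
    - [0.07,-0.14,0]
    - [0.105,-0.21,0]
    - [0.14,-0.28,0]
    - [0.175,-0.35,0]
  delta_rot:
    - [0,0,0]
    - [0,0,0]
    - [0,0,0]
    - [0,0,0]
    - [0,0,0]

```text
clock: 1.35
tool_pos: [515.7, 50.1, 247.8]
orientation: [-0.349, -3.122, 0.001]
contact_force: [1.3, 1.4, 0.3]
finger_gap: 95.2
```

Request:
play_rows:
  hand: [1,1,1,1,1]
  offset:
    - [0.044,-0.057,0]
    - [0.044,-0.057,-0.06]
    - [0.044,-0.057,-0.12]
    - [0.044,-0.057,-0.18]
    - [0.044,-0.057,-0.18]
  delta_rot:
    - [0,0,0]
    - [0,0,0]
    - [0,0,0]
    - [0,0,0]
    - [0,0,0]

```text
clock: 1.77
tool_pos: [535.1, 21.4, 153.0]
orientation: [-0.349, -3.114, 0.001]
contact_force: [0.1, 0.2, -0.8]
finger_gap: 94.8
```

```bash
python3 - <<'E'
from h import *
print(readout.sense()["tool_pos"])
a=optics.snapshot("side"); cv2.imwrite("pics/g1.png",cv2.resize(a[60:260,230:430],(600,600),interpolation=cv2.INTER_CUBIC))
E
```

```text
[535.0617125   21.42863586 152.99706064]
```

View pics/g1.png

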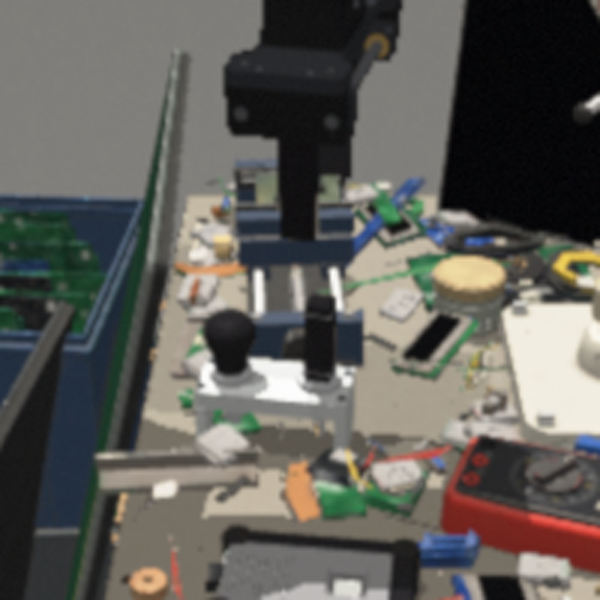

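```bash
python3 - <<'E'
from h import *
s=readout.sense();print(s["tool_pos"],s["orientation"],s["joint_positions"])
R=cv2.Rodrigues(s["orientation"])[0]; print(R.round(3))
p=s["tool_pos"]
print(proj("side",p),proj("side",p-R[:,1]*50),proj("side",p+R[:,1]*50))
E
```

```text
[536.29928318  21.54185655 155.86259211] [-3.48574194e-01 -3.11652337e+00  1.11392216e-03] [-8.26281619e-02  3.94959046e-01  1.79880242e+00 -6.72116600e-04
  9.53485555e-01 -1.43026548e+00]
[[-0.975  0.221 -0.006]
 [ 0.221  0.975 -0.   ]
 [ 0.006 -0.001 -1.   ]]
[335.98707772 142.86534808] [329.99102081 154.67260191] [341.45927927 132.08965437]
```

Request:
play_rows:
  hand: [1,1,1,1,1]
  offset:
    - [0.002,0,-0.05]
    - [0.002,0,-0.1]
    - [0.002,0,-0.13]
    - [0.002,0,-0.162]
    - [0.002,0,-0.162]
  delta_rot:
    - [0,0,0]
    - [0,0,0]
    - [0,0,0]
    - [0,0,0]
    - [0,0,0]

```text
clock: 2.23
tool_pos: [537.1, 21.8, 74.3]
orientation: [-0.348, -3.115, 0.001]
contact_force: [-0.2, 0.1, 0.1]
finger_gap: 95.4
```

Request:
play_rows:
  hand: [-1,-1,-1,-1,-1]
  offset:
    - [0,0,0]
    - [0,0,0]
    - [0,0,0]
    - [0,0,0]
    - [0,0,0]
  delta_rot:
    - [0,0,0]
    - [0,0,0]
    - [0,0,0]
    - [0,0,0]
    - [0,0,0]
  newtons: 50

```text
clock: 2.65
tool_pos: [537.5, 21.8, 75.2]
orientation: [-0.348, -3.116, 0.001]
contact_force: [-0.0, 0.0, -0.2]
finger_gap: 67.5
```

Request:
play_rows:
  hand: [-1,-1,-1,-1,-1]
  offset:
    - [0,0,0]
    - [0,0,0]
    - [0,0,0]
    - [0,0,0]
    - [0,0,0]
  delta_rot:
    - [0,0,0]
    - [0,0,0]
    - [0,0,0]
    - [0,0,0]
    - [0,0,0]

```text
clock: 3.07
tool_pos: [537.5, 21.7, 75.2]
orientation: [-0.348, -3.116, 0.001]
contact_force: [-0.7, 0.2, -0.4]
finger_gap: 33.7
```

Request:
play_rows:
  hand: [-1,-1,-1,-1,-1]
  offset:
    - [0,0,0]
    - [0,0,0]
    - [0,0,0]
    - [0,0,0]
    - [0,0,0]
  delta_rot:
    - [0,0,0]
    - [0,0,0]
    - [0,0,0]
    - [0,0,0]
    - [0,0,0]

```text
clock: 3.48
tool_pos: [537.4, 21.8, 75.1]
orientation: [-0.348, -3.116, 0.001]
contact_force: [-0.4, -0.2, -0.8]
finger_gap: 19.6
```

```bash
python3 - <<'E'
from h import *
s=readout.sense();print(s)
a=optics.snapshot("side"); cv2.imwrite("pics/g2.png",cv2.resize(a[100:240,270:410],(600,600),interpolation=cv2.INTER_CUBIC))
E
```

```text
{'clock': 3.4833, 'joint_positions': array([-8.20408614e-02,  5.04800561e-01,  1.87667235e+00, -7.86854340e-04,
        7.66327591e-01, -1.42990391e+00]), 'joint_velocities': array([ 4.11561014e-04, -2.12346300e-03,  6.11312385e-04,  2.53597245e-06,
       -8.83613552e-04, -5.36485669e-04]), 'joint_torque': array([-2.09210592e-02, -5.54490817e+01, -1.89032274e+01, -3.40124988e-02,
        1.38303428e-01,  1.81604137e-04]), 'tool_pos': array([537.42255279,  21.76415044,  75.0790178 ]), 'orientation': array([-3.47883715e-01, -3.11604408e+00,  1.13866663e-03]), 'contact_force': array([-0.42340726, -0.15989922, -0.82062715]), 'ft_torque': array([ 0.0696186 , -0.02938163, -0.00506223]), 'finger_gap': 19.557418101796877}
```

View pics/g2.png

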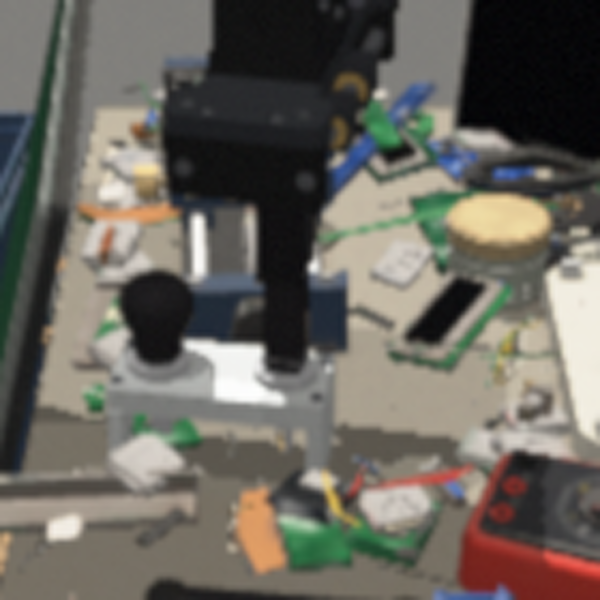

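Request:
play_rows:
  hand: [-1,-1,-1,-1,-1]
  offset:
    - [0,0,0.03]
    - [0,0,0.07]
    - [0,0,0.12]
    - [0,0,0.17]
    - [0,0,0.17]
  delta_rot:
    - [0,0,0]
    - [0,0,0]
    - [0,0,0]
    - [0,0,0]
    - [0,0,0]

```text
clock: 3.95
tool_pos: [539.2, 21.6, 164.2]
orientation: [0.348, 3.122, -0.001]
contact_force: [0.5, 0.1, -0.6]
finger_gap: 19.6
```

Request:
play_rows:
  hand: [-1,-1,-1,-1,-1]
  offset:
    - [0.005,-0.06,0]
    - [0.012,-0.13,0]
    - [0.018,-0.2,0]
    - [0.024,-0.27,0]
    - [0.03,-0.34,0]
  delta_rot:
    - [0,0,0]
    - [0,0,0]
    - [0,0,0]
    - [0,0,0]
    - [0,0,0]

```text
clock: 4.37
tool_pos: [553.8, -149.8, 163.6]
orientation: [-0.348, -3.122, 0.001]
contact_force: [1.3, 0.5, -0.2]
finger_gap: 19.1
```

Request:
play_rows:
  hand: [-1,-1,-1]
  offset:
    - [0.004,-0.045,0]
    - [0.004,-0.045,0]
    - [0.004,-0.045,0]
  delta_rot:
    - [0,0,0]
    - [0,0,0]
    - [0,0,0]

```text
clock: 4.62
tool_pos: [555.4, -173.2, 162.6]
orientation: [-0.351, -3.12, -0.0]
contact_force: [0.2, 1.1, -1.1]
finger_gap: 19.6
```

```bash
python3 - <<'E'
from h import *
s=readout.sense();print(s["tool_pos"],s["orientation"],s["finger_gap"])
a=optics.snapshot("side");cv2.imwrite("pics/s3.png",a); cv2.imwrite("pics/g3.png",cv2.resize(a[160:290,290:410],(600,600),interpolation=cv2.INTER_CUBIC))
a=optics.snapshot("top"); cv2.imwrite("pics/t3.png",a);cv2.imwrite("pics/g4.png",cv2.resize(a[150:260,270:420],(800,586),interpolation=cv2.INTER_CUBIC))
R=cv2.Rodrigues(s["orientation"])[0];tip=s["tool_pos"]+67*R[:,2];print(tip,proj("side",tip),proj("top",tip))
E
```

```text
[ 555.35989963 -173.15659998  162.62421025] [-3.51220945e-01 -3.12004089e+00 -2.14266994e-04] 19.570443884706485
[ 555.23804115 -173.13368008   95.62432499] [346.27306761 227.62661803] [386.56884813 193.15434646]
```

View pics/g3.png

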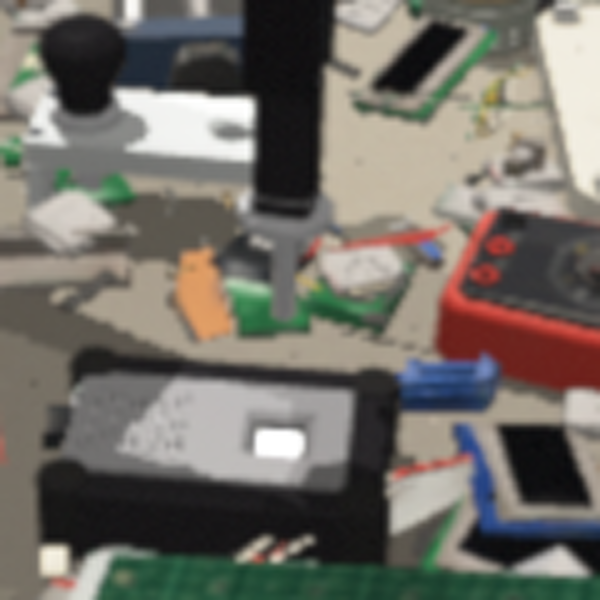

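View pics/g4.png

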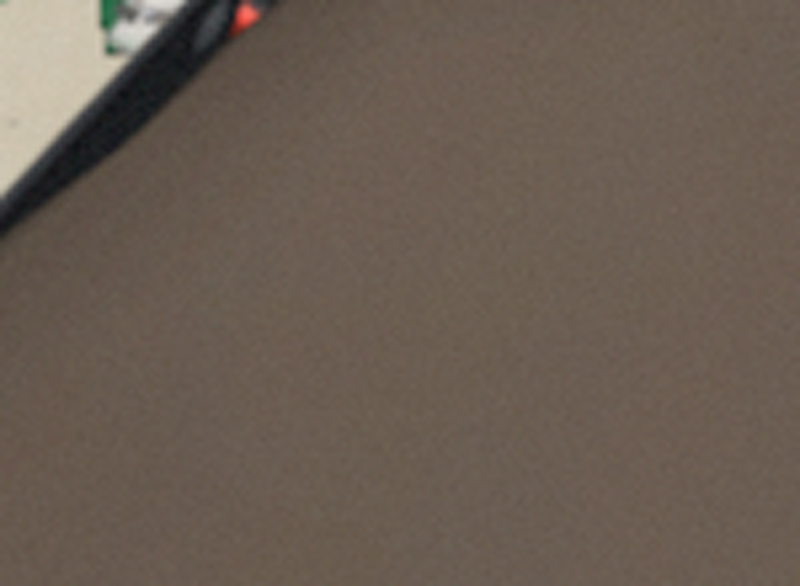

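Request:
play_rows:
  hand: [-1,-1,-1,-1]
  offset:
    - [-0.001,0.005,-0.03]
    - [-0.001,0.005,-0.07]
    - [-0.001,0.005,-0.1]
    - [-0.001,0.005,-0.1]
  delta_rot:
    - [0,0,0]
    - [0,0,0]
    - [0,0,0]
    - [0,0,0]

```text
clock: 5.05
tool_pos: [553.7, -167.0, 110.6]
orientation: [-0.344, -3.117, -0.002]
contact_force: [0.3, -0.6, -1.4]
finger_gap: 19.5
```

```bash
python3 - <<'E'
from h import *
a=optics.snapshot("side");s=readout.sense();print(s["tool_pos"],s["orientation"],s["finger_gap"],s["contact_force"])
cv2.imwrite("pics/g5.png",cv2.resize(a[210:290,290:390],(750,600),interpolation=cv2.INTER_CUBIC))
R=cv2.Rodrigues(s["orientation"])[0];tip=s["tool_pos"]+67*R[:,2];print(tip,proj("side",tip))
E
```

```text
[ 554.40485728 -167.47879617  112.15045619] [-3.44824807e-01 -3.11851745e+00 -1.53722418e-03] 19.06959915665401 [-0.47619851  0.53338153 -0.19204559]
[ 554.14113294 -167.38358239   45.15104288] [345.0872589 248.0313504]
```

View pics/g5.png

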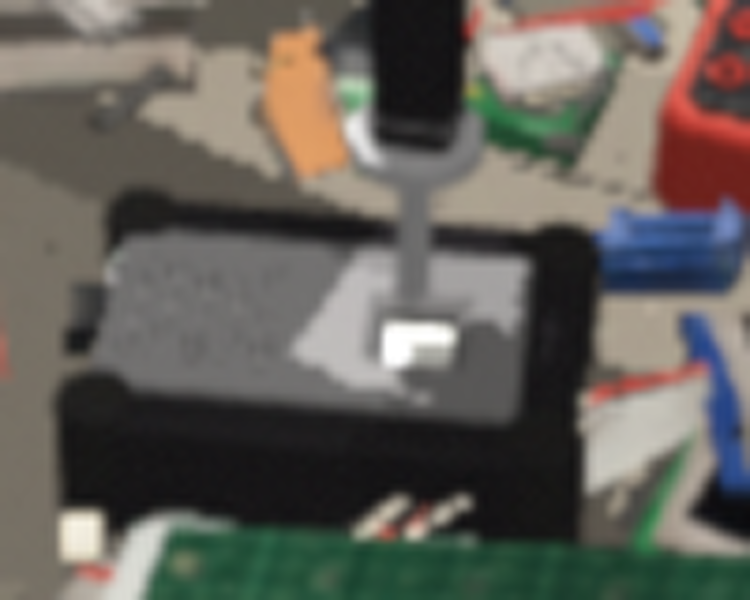

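Request:
play_rows:
  hand: [-1,-1,-1,-1]
  offset:
    - [0,-0.006,0]
    - [0,-0.006,-0.01]
    - [0,-0.006,-0.025]
    - [0,-0.006,-0.025]
  delta_rot:
    - [0,0,0]
    - [0,0,0]
    - [0,0,0]
    - [0,0,0]

```text
clock: 5.43
tool_pos: [554.0, -170.2, 98.8]
orientation: [-0.345, -3.118, -0.002]
contact_force: [-0.4, 0.4, -0.5]
finger_gap: 19.9
```

```bash
python3 - <<'E'
from h import *
a=optics.snapshot("side");s=readout.sense();print(s["tool_pos"],s["orientation"],s["finger_gap"],s["contact_force"])
cv2.imwrite("pics/g6.png",cv2.resize(a[210:290,290:390],(750,600),interpolation=cv2.INTER_CUBIC))
R=cv2.Rodrigues(s["orientation"])[0];tip=s["tool_pos"]+67*R[:,2];print(tip,proj("side",tip))
E
```

```text
[ 554.10686964 -170.31868892   99.18647912] [-3.44888333e-01 -3.11769861e+00 -1.97249288e-03] 19.824686271727153 [ 0.19709274  0.15295114 -0.36141104]
[ 553.79147933 -170.19902154   32.18732832] [344.78580537 254.5951146 ]
```

View pics/g6.png

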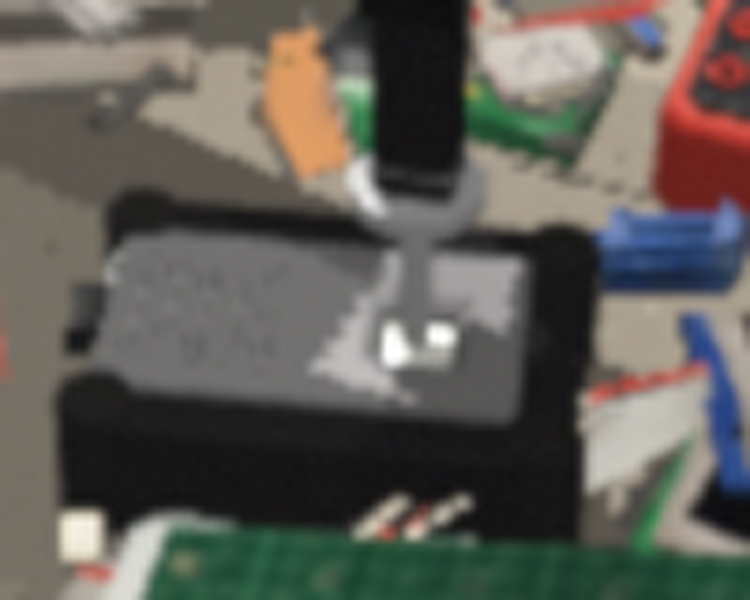

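Request:
play_rows:
  hand: [-1,-1,-1,-1,-1]
  offset:
    - [0,0,-0.005]
    - [0,0,-0.01]
    - [0,0,-0.014]
    - [0,0,-0.014]
    - [0,0,-0.014]
  delta_rot:
    - [0,0,0]
    - [0,0,0]
    - [0,0,0]
    - [0,0,0]
    - [0,0,0]

```text
clock: 5.9
tool_pos: [554.3, -170.4, 92.3]
orientation: [-0.345, -3.118, -0.002]
contact_force: [0.1, -0.4, 1.6]
finger_gap: 19.7
```

```bash
python3 - <<'E'
from h import *
s=readout.sense();print(s["tool_pos"],s["orientation"],s["finger_gap"],s["contact_force"])
E
```

```text
[ 554.29135176 -170.41439605   92.32838643] [-3.44993122e-01 -3.11805881e+00 -1.78940458e-03] 19.679587025776634 [ 0.14407346 -0.35437603  1.57446258]
```

Request:
play_rows:
  hand: [-1,-1,-1]
  offset:
    - [0,0,-0.003]
    - [0,0,-0.003]
    - [0,0,-0.003]
  delta_rot:
    - [0,0,0]
    - [0,0,0]
    - [0,0,0]

```text
clock: 6.15
tool_pos: [554.4, -170.4, 90.9]
orientation: [-0.345, -3.118, -0.002]
contact_force: [0.8, 1.0, 1.9]
finger_gap: 19.5
```

Request:
play_rows:
  hand: [-1,-1]
  offset:
    - [0,0,-0.002]
    - [0,0,-0.002]
  delta_rot:
    - [0,0,0]
    - [0,0,0]

```text
clock: 6.32
tool_pos: [554.7, -170.6, 90.4]
orientation: [-0.345, -3.119, -0.001]
contact_force: [-0.9, 0.7, 6.6]
finger_gap: 19.1
```

Request:
play_rows:
  hand: [-1,-1,-1,-1,-1]
  offset:
    - [-0.006,0.001,-0.001]
    - [-0.012,0.001,-0.001]
    - [-0.018,0.002,-0.001]
    - [-0.024,0.003,-0.001]
    - [-0.03,0.003,-0.001]
  delta_rot:
    - [0,0,0]
    - [0,0,0]
    - [0,0,0]
    - [0,0,0]
    - [0,0,0]

```text
clock: 6.73
tool_pos: [540.3, -169.2, 90.5]
orientation: [-0.346, -3.121, -0.001]
contact_force: [1.0, 1.5, 6.3]
finger_gap: 19.3
```

```bash
python3 - <<'E'
from h import *
a=optics.snapshot("side");s=readout.sense();print(s["tool_pos"],s["orientation"],s["finger_gap"],s["contact_force"])
cv2.imwrite("pics/g7.png",cv2.resize(a[210:290,290:390],(750,600),interpolation=cv2.INTER_CUBIC))
E
```

```text
[ 539.78432309 -169.09307073   90.45442507] [-3.45476523e-01 -3.12076843e+00 -9.13472654e-04] 19.210448824866205 [1.54114272 0.56041182 6.26824346]
```

View pics/g7.png

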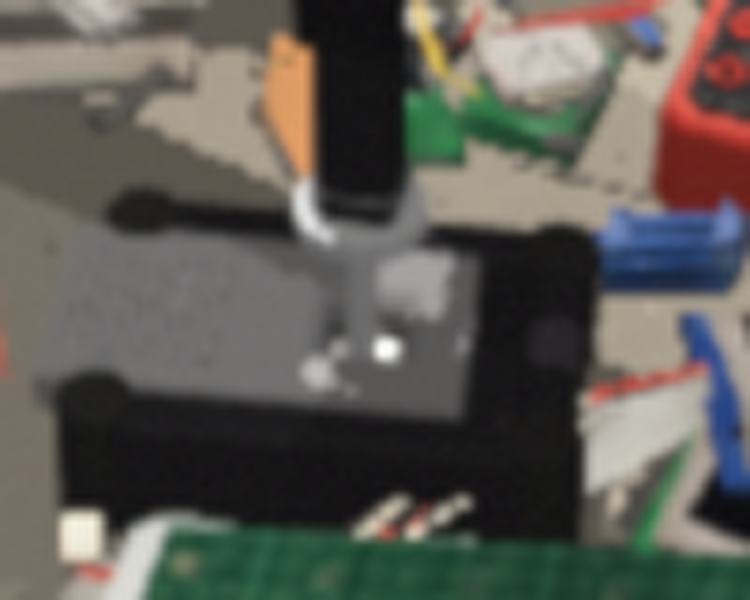

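Request:
play_rows:
  hand: [-1,-1,-1,-1,-1]
  offset:
    - [-0.01,0.001,-0.001]
    - [-0.02,0.002,-0.001]
    - [-0.03,0.003,-0.001]
    - [-0.04,0.004,-0.001]
    - [-0.05,0.005,-0.001]
  delta_rot:
    - [0,0,0]
    - [0,0,0]
    - [0,0,0]
    - [0,0,0]
    - [0,0,0]

```text
clock: 7.2
tool_pos: [515.2, -166.6, 90.5]
orientation: [-0.346, -3.122, -0.001]
contact_force: [1.4, 0.6, 5.8]
finger_gap: 19.3
```

Request:
play_rows:
  hand: [-1,-1,-1,-1,-1]
  offset:
    - [-0.004,0.001,-0.001]
    - [-0.008,0.001,-0.001]
    - [-0.013,0.002,-0.001]
    - [-0.017,0.002,-0.001]
    - [-0.017,0.002,-0.001]
  delta_rot:
    - [0,0,0]
    - [0,0,0]
    - [0,0,0]
    - [0,0,0]
    - [0,0,0]

```text
clock: 7.62
tool_pos: [507.4, -165.7, 90.5]
orientation: [0.346, 3.12, 0.0]
contact_force: [2.7, 0.8, 3.8]
finger_gap: 19.7
```

```bash
python3 - <<'E'
from h import *
a=optics.snapshot("side");s=readout.sense();print(s["tool_pos"],s["orientation"],s["finger_gap"],s["contact_force"])
cv2.imwrite("pics/g8.png",cv2.resize(a[210:290,270:370],(750,600),interpolation=cv2.INTER_CUBIC))
E
```

```text
[ 507.54559425 -165.75535255   90.52708374] [3.46256264e-01 3.12007920e+00 2.47942033e-04] 19.580205840894674 [3.13543394 0.70982051 4.36709687]
```

View pics/g8.png

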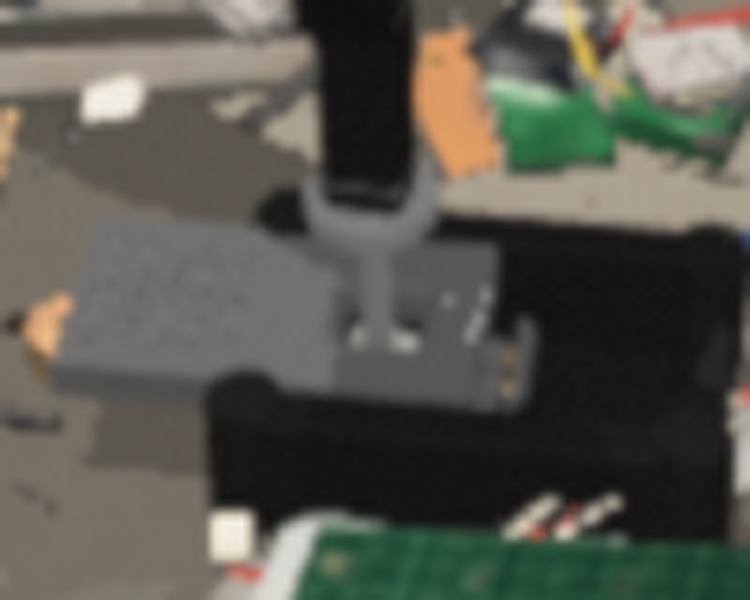

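Request:
play_rows:
  hand: [-1,-1,-1,-1]
  offset:
    - [-0.004,0,-0.001]
    - [-0.008,0.001,-0.001]
    - [-0.008,0.001,-0.001]
    - [-0.008,0.001,-0.001]
  delta_rot:
    - [0,0,0]
    - [0,0,0]
    - [0,0,0]
    - [0,0,0]

```text
clock: 8.0
tool_pos: [504.5, -165.6, 90.5]
orientation: [0.346, 3.118, -0.001]
contact_force: [2.8, 0.1, 5.0]
finger_gap: 19.9
```

Request:
play_rows:
  hand: [-1,-1,-1,-1]
  offset:
    - [-0.004,0,-0.001]
    - [-0.006,0.001,-0.001]
    - [-0.006,0.001,-0.001]
    - [-0.006,0.001,-0.001]
  delta_rot:
    - [0,0,0]
    - [0,0,0]
    - [0,0,0]
    - [0,0,0]

```text
clock: 8.33
tool_pos: [502.5, -165.5, 90.5]
orientation: [0.346, 3.115, -0.002]
contact_force: [4.2, -0.5, 5.2]
finger_gap: 19.4
```

```bash
python3 - <<'E'
from h import *
a=optics.snapshot("side");s=readout.sense();print(s["tool_pos"],s["orientation"],s["finger_gap"],s["contact_force"])
cv2.imwrite("pics/g9.png",cv2.resize(a[210:290,270:370],(750,600),interpolation=cv2.INTER_CUBIC))
E
```

```text
[ 502.45802936 -165.50554294   90.48042624] [ 3.45805013e-01  3.11545235e+00 -2.00959090e-03] 19.60321276104565 [ 3.43213889 -0.05643498  6.17883409]
```

View pics/g9.png

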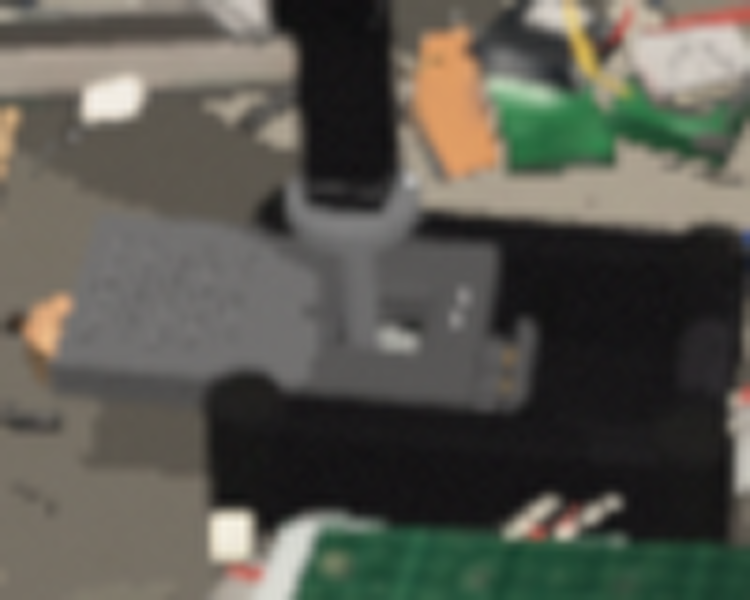

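```bash
python3 - <<'E'
from h import *
f=lambda x,y,ox:(x/7.5+ox-.43,y/7.5+210-.43)
a=onz("side",f(522,412,290),36);b=onz("side",f(490,400,270),36);c=onz("side",f(530,258,290),36);d=onz("side",f(499,243,270),36)
print(a,b,c,d,np.linalg.norm(a-b),np.linalg.norm(c-d))
E
```

```text
[ 578.15955482 -199.48760414   36.        ] [ 536.37188921 -196.27135619   36.        ] [ 582.12615969 -145.03646239   36.        ] [ 538.11282796 -140.16187006   36.        ] 41.91125443297899 44.2824459663684
```

Request:
play_rows:
  hand: [-1,-1,-1,-1]
  offset:
    - [-0.004,0,-0.001]
    - [-0.008,0.001,-0.001]
    - [-0.008,0.001,-0.001]
    - [-0.008,0.001,-0.001]
  delta_rot:
    - [0,0,0]
    - [0,0,0]
    - [0,0,0]
    - [0,0,0]

```text
clock: 8.72
tool_pos: [499.3, -165.4, 90.4]
orientation: [0.346, 3.114, -0.003]
contact_force: [4.6, -0.4, 5.4]
finger_gap: 19.7
```

```bash
python3 - <<'E'
from h import *
a=optics.snapshot("side");s=readout.sense();print(s["tool_pos"],s["orientation"],s["finger_gap"],s["contact_force"])
cv2.imwrite("pics/g10.png",cv2.resize(a[210:290,270:370],(750,600),interpolation=cv2.INTER_CUBIC))
E
```

```text
[ 499.32095152 -165.48973741   90.37291682] [ 0.34570014  3.11346217 -0.00318611] 19.469766164521623 [ 3.37454447 -1.66748063  5.72616071]
```

View pics/g10.png

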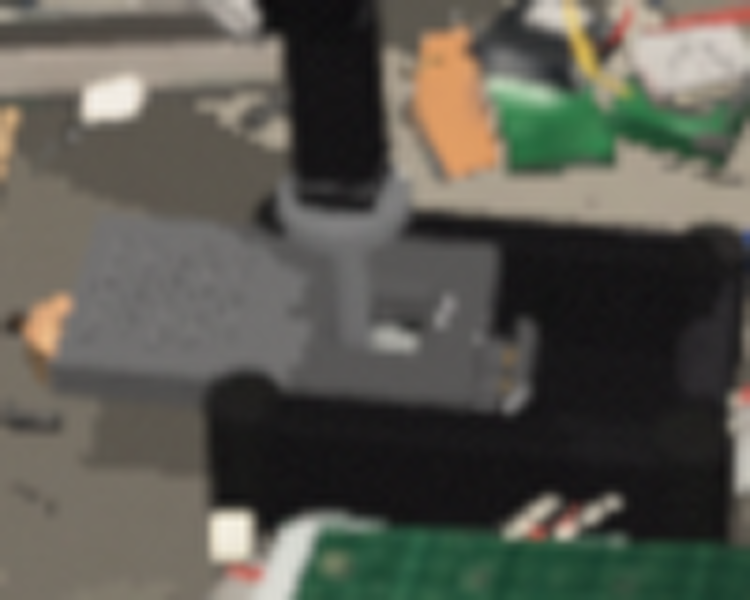

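Request:
play_rows:
  hand: [-1,-1,-1,-1,-1]
  offset:
    - [0,0,0.015]
    - [0,0,0.035]
    - [0,0,0.07]
    - [0,0,0.11]
    - [0,0,0.15]
  delta_rot:
    - [0,0,0]
    - [0,0,0]
    - [0,0,0]
    - [0,0,0]
    - [0,0,0]

```text
clock: 9.18
tool_pos: [498.0, -165.0, 166.2]
orientation: [0.346, 3.117, -0.002]
contact_force: [-0.2, 0.4, -0.9]
finger_gap: 19.6
```

Request:
play_rows:
  hand: [-1,-1]
  offset:
    - [0,0,0]
    - [0,0,0]
  delta_rot:
    - [0,0,0]
    - [0,0,0]

```text
clock: 9.35
tool_pos: [497.5, -164.8, 167.0]
orientation: [0.346, 3.117, -0.002]
contact_force: [-0.8, 0.8, -0.9]
finger_gap: 19.5
```

```bash
python3 - <<'E'
from h import *
a=optics.snapshot("side");s=readout.sense();print(s["tool_pos"],s["orientation"],s["finger_gap"],s["contact_force"])
cv2.imwrite("pics/s11.png",a);cv2.imwrite("pics/g11.png",cv2.resize(a[190:290,270:370],(600,600),interpolation=cv2.INTER_CUBIC))
R=cv2.Rodrigues(s["orientation"])[0]
for d in(67,23,17,0):print(proj("side",s["tool_pos"]+d*R[:,2]))
E
```

```text
[ 497.22144826 -164.65779177  166.00862196] [ 3.45855220e-01  3.11816167e+00 -1.34896101e-03] 20.017740834237724 [ 0.43455512 -0.39922406 -1.03287882]
[312.47332214 222.69879964]
[311.68266168 201.57575667]
[311.57059295 198.5817626 ]
[311.24722712 189.94281994]
```

View pics/g11.png

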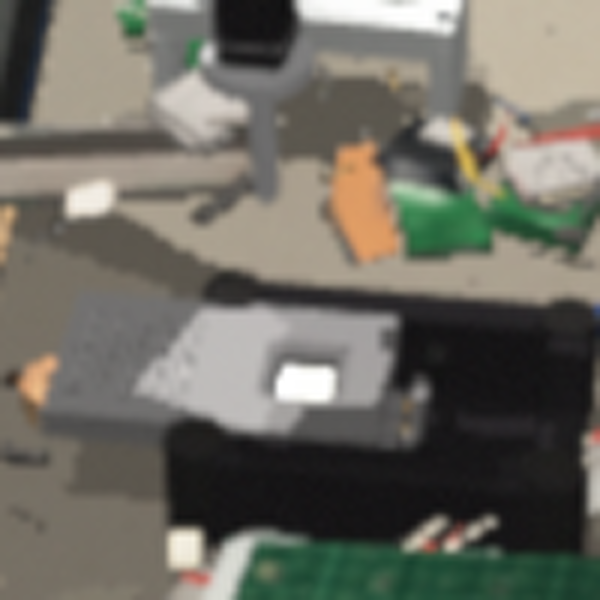

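```bash
python3 - <<'E'
from h import *
im=cv2.imread("pics/s11.png")
m=np.zeros(im.shape[:2],np.uint8);m[245:262,310:330]=(im[245:262,310:330].min(2)>225)*255
k,l,st,ce=cv2.connectedComponentsWithStats(m);j=1+st[1:,4].argmax();p=onz("side",ce[j],30);print(st[j],ce[j],p,np.linalg.norm(p[:2]-[554.44,-170.5]))
g=cv2.cvtColor(im[195:226,305:322],cv2.COLOR_BGR2GRAY);print(g)
E
```

```text
[316 251   9   6  44] [320.02272727 253.81818182] [ 509.41044977 -166.48126443   30.        ] 45.208523854885925
[[ 83  43  25  21  19  20  20  21  19  21  19  22  27  44  76 107 117]
 [ 99  58  34  29  26  25  24  24  24  23  25  26  38  51  93 118 121]
 [138  80  48  43  45  47  48  45  43  38  40  46  49  70 108 124 125]
 [166  86  45  43  47  50  53  51  50  44  48  56  54  91 118 125 125]
 [162  82  35  28  28  27  28  30  29  32  35  40  59 104 123 125 126]
 [146 100  67  53  48  42  39  36  33  30  29  41  83 114 125 125 122]
 [127 116 105  98  93  91  89  85  81  75  68  82 109 123 124 121 114]
 [119 122 123 123 123 123 122 120 117 112 108 115 121 122 119 112 106]
 [113 114 119 123 125 126 126 126 125 125 123 122 120 116 110 105  98]
 [135 115 111 113 116 117 121 121 120 121 120 117 113 109 104  98  91]
 [179 161 135 116 115 112 110 111 111 112 111 111 107 102  96  90  87]
 [206 202 179 157 155 135 112 108 109 108 105 103  97  92  88  86  87]
 [208 207 204 196 196 176 132 110 108 108 101  92  88  87  86  86  86]
 [205 205 202 199 198 187 144 111 108 108 101  94  89  86  87  8
[... 514 characters left out ...]
157 154 153 147 127 110 106 108 108 116 108 115 124 127 126]
 [156 155 154 151 148 142 132 114 107 107 110 134 137 146 155 157 156]
 [154 152 150 147 138 124 122 114 107 107 110 134 152 158 159 160 160]
 [149 148 145 136 118 100 105 107 106 107 109 131 152 159 159 160 161]
 [129 127 124 111  98  91  88  98 105 107 110 131 153 159 160 160 160]
 [ 97  95  92  89  91  90  84  95 105 107 110 134 153 159 160 160 160]
 [102  88  86  88  93 110 119 120 114 110 117 139 156 160 160 161 160]
 [108  91  87  87 112 144 155 149 134 126 135 151 159 160 160 161 161]
 [ 92  91  86 107 142 158 160 159 152 148 154 159 159 160 160 160 160]
 [ 92 112 122 143 159 162 161 160 160 160 161 161 160 160 160 161 160]]
```

Request:
play_rows:
  hand: [-1,-1,-1,-1,-1]
  offset:
    - [0.02,0.05,0.01]
    - [0.04,0.11,0.01]
    - [0.055,0.18,0.01]
    - [0.068,0.25,0.01]
    - [0.076,0.32,0.01]
  delta_rot:
    - [0,0.01,0]
    - [0,0.02,0]
    - [0,0.03,0]
    - [0,0.04,0]
    - [0,0.05,0]

```text
clock: 9.82
tool_pos: [534.6, -3.1, 169.5]
orientation: [-0.343, -3.085, 0.008]
contact_force: [1.4, 0.1, -1.7]
finger_gap: 19.6
```

Request:
play_rows:
  hand: [-1,-1,-1,-1]
  offset:
    - [0.001,0.05,0]
    - [0.001,0.05,0]
    - [0.001,0.05,0]
    - [0.001,0.05,0]
  delta_rot:
    - [0,0,0]
    - [0,0,0]
    - [0,0,0]
    - [0,0,0]

```text
clock: 10.15
tool_pos: [534.5, 21.7, 168.6]
orientation: [-0.342, -3.083, 0.009]
contact_force: [-0.2, -0.2, -1.1]
finger_gap: 19.6
```

```bash
cat > k.py <<'E'
from h import *
import sys
a=optics.snapshot("side");s=readout.sense();print(s["tool_pos"],s["orientation"],s["finger_gap"],s["contact_force"])
cv2.imwrite(f"pics/{sys.argv[1]}.png",cv2.resize(a[120:220,290:390],(600,600),interpolation=cv2.INTER_CUBIC))
R=cv2.Rodrigues(s["orientation"])[0];print(R[:,2])
for d in(67,23):
  q=s["tool_pos"]+d*R[:,2];print(q,(proj("side",q)-[290,120]+.5)*6)
E
python3 k.py h1
```

```text
[534.69126693  21.23809989 168.83477151] [-0.34341605 -3.0829192   0.00865931] 19.72015279158725 [-0.35817029 -0.34608838 -0.36188065]
[-0.03995727 -0.0011644  -0.99920071]
[532.01412965  21.16008542 101.88832388] [265.60648374 282.17458359]
[533.77224966  21.21131881 145.85315516] [271.16948688 167.62456416]
```

View pics/h1.png

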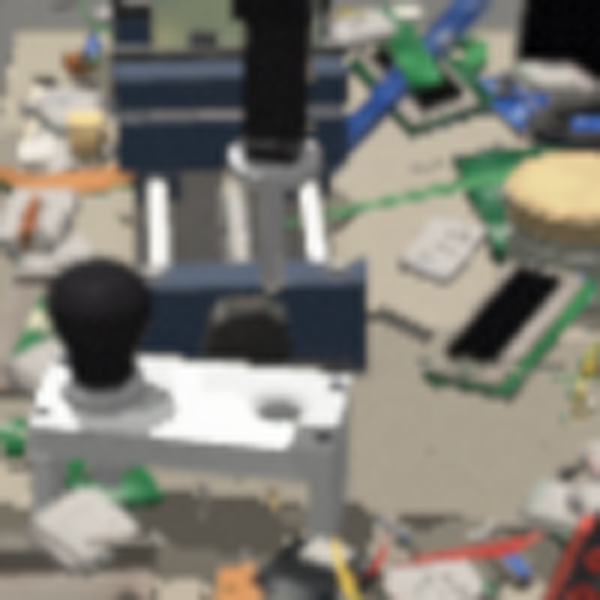

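```bash
python3 - <<'E'
from h import *
print(onz("side",(279/6+290-.5,409/6+120-.5),52), onz("side",(272/6+290-.5,283/6+120-.5),102), (proj("side",(538,22,52))-[290,120]+.5)*6)
E
```

```text
[536.86400378  18.36440767  52.        ] [534.20786844  20.42857572 102.        ] [282.28006192 403.41985372]
```

Request:
play_rows:
  hand: [-1,-1,-1,-1]
  offset:
    - [0.006,0.001,-0.02]
    - [0.006,0.001,-0.06]
    - [0.006,0.001,-0.09]
    - [0.006,0.001,-0.09]
  delta_rot:
    - [0,0,0]
    - [0,0,0]
    - [0,0,0]
    - [0,0,0]

```text
clock: 10.53
tool_pos: [536.2, 20.9, 120.7]
orientation: [-0.345, -3.078, 0.009]
contact_force: [0.9, 0.4, -1.2]
finger_gap: 19.5
```

```bash
python3 k.py h2
```

```text
[536.8986875  20.9680231 122.2459885] [-0.34506132 -3.07940812  0.0088014 ] 19.298984654023762 [ 1.30249137  0.08740802 -1.33655498]
[-4.32517551e-02 -8.67063721e-04 -9.99063829e-01]
[534.00081991  20.90992983  55.30871197] [270.96176009 397.13476341]
[535.90389713  20.94808064  99.26752044] [276.93439597 289.16454254]
```

View pics/h2.png

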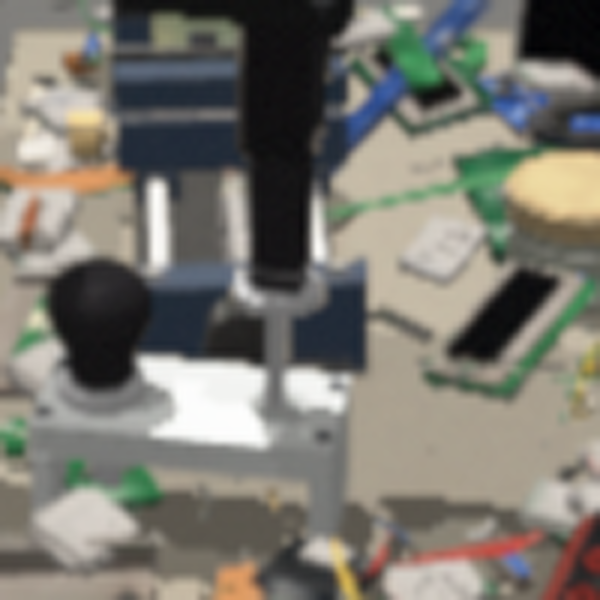

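Request:
play_rows:
  hand: [-1,-1,-1,-1]
  offset:
    - [0.002,0,-0.01]
    - [0.002,0,-0.03]
    - [0.002,0,-0.05]
    - [0.002,0,-0.05]
  delta_rot:
    - [0,0,0]
    - [0,0,0]
    - [0,0,0]
    - [0,0,0]

```text
clock: 10.92
tool_pos: [537.1, 20.9, 95.4]
orientation: [-0.345, -3.077, 0.009]
contact_force: [0.2, 0.6, -1.1]
finger_gap: 19.5
```

```bash
python3 k.py h3
```

```text
[537.38184322  20.92130866  96.2576277 ] [-0.34501466 -3.07760085  0.00894308] 19.651483472587877 [-0.4857673   0.795965   -0.69602307]
[-4.50501889e-02 -7.58415554e-04 -9.98984437e-01]
[534.36348057  20.87049482  29.32567043] [271.73765538 458.29983471]
[536.34568888  20.90386511  73.28098565] [277.86231834 353.76532054]
```

View pics/h3.png

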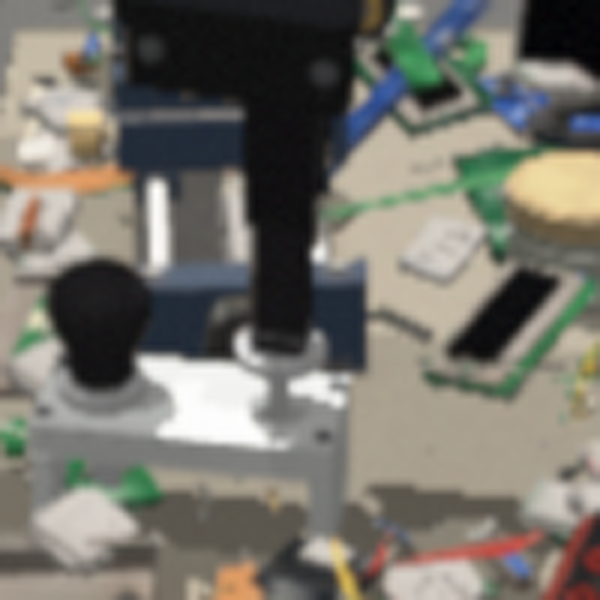

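Request:
play_rows:
  hand: [-1,-1,-1,-1]
  offset:
    - [0,0,-0.015]
    - [0,0,-0.03]
    - [0,0,-0.04]
    - [0,0,-0.04]
  delta_rot:
    - [0,0,0]
    - [0,0,0]
    - [0,0,0]
    - [0,0,0]

```text
clock: 11.3
tool_pos: [537.2, 20.9, 75.5]
orientation: [-0.345, -3.077, 0.009]
contact_force: [-0.3, 1.1, -0.9]
finger_gap: 19.4
```

Request:
play_rows:
  hand: [-1,-1,-1]
  offset:
    - [0,0,-0.002]
    - [0,0,-0.002]
    - [0,0,-0.002]
  delta_rot:
    - [0,0,0]
    - [0,0,0]
    - [0,0,0]

```text
clock: 11.55
tool_pos: [537.4, 20.9, 75.2]
orientation: [-0.345, -3.078, 0.009]
contact_force: [-2.2, 0.1, 9.7]
finger_gap: 19.2
```

```bash
python3 k.py h4
```

```text
[537.40099377  20.90156562  75.13609455] [-0.34478267 -3.07778756  0.0090955 ] 19.672026535330577 [-2.43310439  0.43566446  9.31295199]
[-4.49020479e-02 -8.77378166e-04 -9.98991009e-01]
[534.39255656  20.84278128   8.20369694] [271.61750888 506.61182947]
[536.36824666  20.88138592  52.15930134] [277.6411905  404.73075744]
```

View pics/h4.png

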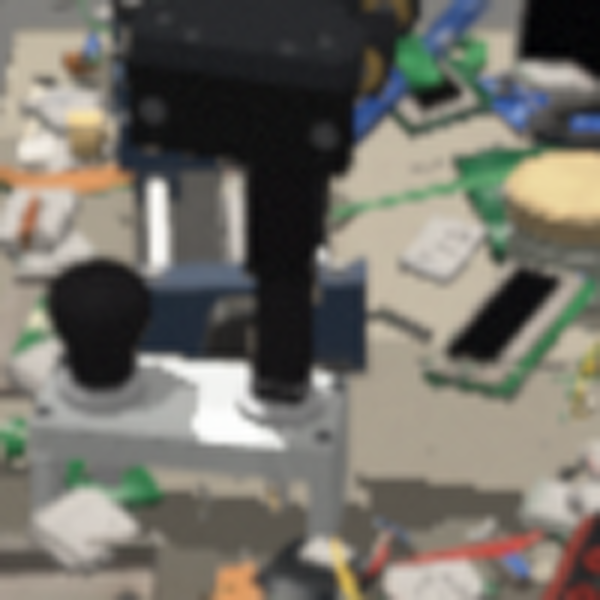

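Request:
play_rows:
  hand: [1,1,1,1,1]
  offset:
    - [0,0,0]
    - [0,0,0]
    - [0,0,0]
    - [0,0,0]
    - [0,0,0]
  delta_rot:
    - [0,0,0]
    - [0,0,0]
    - [0,0,0]
    - [0,0,0]
    - [0,0,0]

```text
clock: 12.02
tool_pos: [537.4, 20.9, 75.0]
orientation: [-0.345, -3.078, 0.009]
contact_force: [-0.2, 0.2, -0.2]
finger_gap: 47.4
```

Request:
play_rows:
  hand: [1,1,1,1,1]
  offset:
    - [0,0,0]
    - [0,0,0]
    - [0,0,0]
    - [0,0,0]
    - [0,0,0]
  delta_rot:
    - [0,0,0]
    - [0,0,0]
    - [0,0,0]
    - [0,0,0]
    - [0,0,0]

```text
clock: 12.43
tool_pos: [537.4, 20.9, 75.0]
orientation: [-0.345, -3.078, 0.009]
contact_force: [0.7, 0.2, 0.3]
finger_gap: 80.6
```

Request:
play_rows:
  hand: [1,1,1,1,1]
  offset:
    - [0,0,0.03]
    - [0,0,0.09]
    - [0,0,0.15]
    - [0,0,0.2]
    - [0,0,0.25]
  delta_rot:
    - [0,0,0]
    - [0,0,0]
    - [0,0,0]
    - [0,0,0]
    - [0,0,0]

```text
clock: 12.85
tool_pos: [537.3, 21.0, 201.5]
orientation: [-0.345, -3.078, 0.009]
contact_force: [-0.4, -0.2, 0.3]
finger_gap: 95.0
```

Request:
play_rows:
  hand: [1,1,1,1,1]
  offset:
    - [-0.02,0.07,0]
    - [-0.05,0.14,0]
    - [-0.08,0.21,0]
    - [-0.11,0.28,0]
    - [-0.11,0.35,0]
  delta_rot:
    - [0,0,0]
    - [0,0,0]
    - [0,0,0]
    - [0,0,0]
    - [0,0,0]

```text
clock: 13.27
tool_pos: [479.8, 197.3, 201.9]
orientation: [-0.345, -3.078, 0.009]
contact_force: [0.7, -0.5, 0.8]
finger_gap: 95.1
```

Request:
play_rows:
  hand: [1,1,1,1,1]
  offset:
    - [-0.02,0.07,0]
    - [-0.05,0.14,0]
    - [-0.05,0.2,0]
    - [-0.05,0.2,0]
    - [-0.05,0.2,0]
  delta_rot:
    - [0,0,0]
    - [0,0,0]
    - [0,0,0]
    - [0,0,0]
    - [0,0,0]

```text
clock: 13.68
tool_pos: [454.3, 298.4, 201.7]
orientation: [-0.341, -3.078, 0.01]
contact_force: [1.0, 0.8, -0.1]
finger_gap: 95.0
```

```bash
python3 - <<'E'
from h import *
a=optics.snapshot("side");b=optics.snapshot("top");cv2.imwrite("pics/sE.png",a);cv2.imwrite("pics/tE.png",b)
A=cv2.resize(a[140:290,270:400],(390,450),interpolation=cv2.INTER_CUBIC);B=cv2.resize(b[160:260,250:410],(400,250),interpolation=cv2.INTER_CUBIC);B=cv2.copyMakeBorder(B,0,200,0,0,0)
cv2.imwrite("pics/fin.png",np.hstack([A,B]));print(readout.sense()["contact_force"])
E
```

```text
[ 0.68305572  0.28883483 -0.06307978]
```

View pics/fin.png

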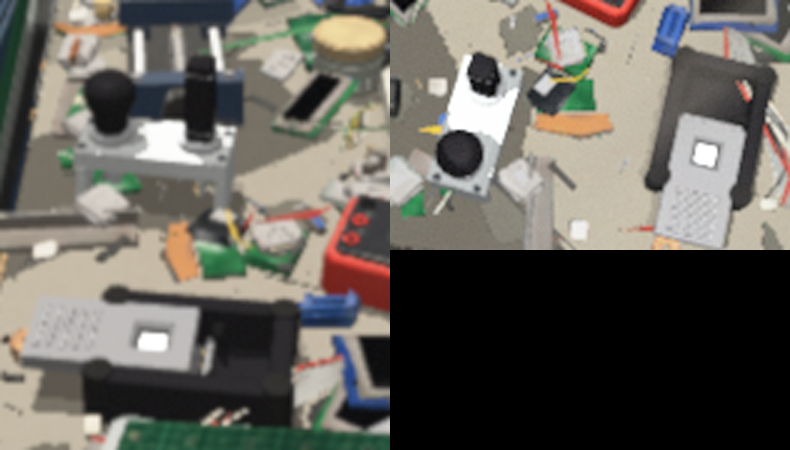

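```bash
python3 - <<'E'
from h import *
for n,z,b,ref in(("side",30,(310,330,245,262),(554.44,-170.52)),("top",30,(370,382,215,230),(554.57,-170.36))):
    im=cv2.imread(f"pics/{n[0]}E.png");m=np.zeros(im.shape[:2],np.uint8);x0,x1,y0,y1=b
    m[y0:y1,x0:x1]=(im[y0:y1,x0:x1].min(2)>225)*255
    k,l,st,ce=cv2.connectedComponentsWithStats(m);j=1+st[1:,4].argmax();p=onz(n,ce[j],30);print(st[j],p,np.linalg.norm(p[:2]-ref))
E
```

```text
[316 251  10   6  55] [ 510.38816331 -165.68042094   30.        ] 44.31687986626785
[372 217   9  10  66] [ 510.30344621 -165.74350481   30.        ] 44.506626607757376
```

```bash
python3 - <<'E'
from h import *
E=cv2.resize(cv2.imread("pics/sE.png")[210:290,270:370],(750,600),interpolation=cv2.INTER_CUBIC);G=cv2.imread("pics/g10.png")
for nm,I in(("g8",cv2.imread("pics/g8.png")),("g10",G),("end",E)):
    g=I.astype(int).sum(2)/3
    print(nm,[ (lambda r:int(r.argmin())+460)(np.diff(cv2.blur(g[y:y+8].mean(0)[None],(9,1))[0])[460:540]) for y in(248,256,264,272)])
E
```

```text
g8 [497, 498, 497, 497]
g10 [500, 499, 498, 498]
end [498, 500, 497, 494]
```

```bash
python3 -c "
from workcell import job;print(job.hand_in())"
```

```text
the job is handed in; nothing more can be done
None
```

I opened the cover fully with the pin tool, put the tool back upright in its own (far) hole, and handed the job in at about 14 s. The gripper did not touch the tester, and I left the nut driver alone.

- **Release:** I pressed it until it bottomed (about 6 N measured, against 3.5 N of spring) and kept it down while sliding the cover out.
- **Cover at its stop:** pushing the pin on towards -x with 3 to 4 N moved the cover no further.
- **Cover travel:** the last pictures give 44.3 mm (side) and 44.5 mm (top), against 45 nominal. An earlier side picture gave 45.2 mm. The cover's edge sat at the same pixel during the final push and at the end, so I take the difference as measuring error.
- **Tool:** it tilted by about 2° in the grip during the final push, and I corrected this before putting it back. It seated at the original height, and the last pictures show it upright.
- **Robot:** it stood about 290 mm clear of the stand, with no contact force beyond sensor noise.

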